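# Snap the food box lid shut

## Robot

A 7-joint arm with a two-finger parallel gripper is mounted at the origin on a cart in front of the work surface, level with it; the furniture and walls round the work are solid. World frame = base frame: x ahead of the robot, y to its left, z up, the work surface at z = 0. Lengths are in m, angles in rad, forces in N, time in s.
With the tool pointing down it reaches from about 0.4 to 0.875 m from the base axis. Payload 19.3 kg.
Tool frame: the origin (TCP) lies midway between the tips of the shut fingers; the grasp point (between the pads) lies 19 mm behind it (tcp_to_grasp is the z of the grasp point in the tool frame, in m); z points along the fingers, y is the line along which they close (so a half turn about z gives the same grasp; the last joint's range is limited). The gripper opens to 85 mm and grips with 20 to 120 N. Pads are 22 mm wide; open, the fingers measure 114 mm over their backs; the gripper's body (76 mm by 85 mm) begins 54 mm behind the grasp point. The pads swing forward as they close: fully open they stand 13 mm farther back than shut.
Start: joints at [-1.28, 0.521, -0.036, 1.599, 0.021, 1.021, -0.113], TCP at [0.221, 0.585, 0.231] pointing down, gripper open.
Joint ranges: [-2.91, 2.91], [-0.3, 2.13], [-1.5, 1.42], [0.17, 2.43], [-1.26, 4.41], [0.16, 1.93], [-2.52, 2.52]. Speed limits (rad/s): [1.89, 1.89, 2.39, 2.39, 3.01, 3.01, 3.01].

## Interface

Orientations are given as [roll, pitch, yaw] about the fixed x, y, z axes, in that order (R = Rz(yaw) Ry(pitch) Rx(roll)).
In Python, from workcell import * gives the robot as it stands.
- The arm moves only by the tool send_rows, never from a script. Its argument "increments" is a list of rows, each a list of 3 entries, a list of its own where there are three numbers: the shift along the tool's x, y, z in mm, then the turn, a rotation vector about the tool's x, y, z in degrees, then the gripper's target within -1 to 1 (fully open at 1, half-way at 0, shut at -1). In form: [[[x, y, z], [wx, wy, wz], grip], ...]. A call has 1 to 10 rows; each row is the pose to reach, as a shift and turn from the pose commanded when the call began, along the tool's axes at that moment; what a row does not reach only later rows make up. A row lasts 1/10 s, in which the tool goes at most 50 mm and 8.59 degrees, less where a joint would pass 70% of its speed; a pose out of reach is approached as far as the arm can. A call with a gripper value outside its range is refused whole. The fingers move at their own pace and stop on an object; "newtons" is the grip in N (left out, the last holds). Time passes only in rows, so rows that repeat a pose let the fingers close. It gives the time, the measured TCP pose, the force, the opening and the grip force at its end, in the units of the state.
- observe(): the state, without advancing time (a new reading comes with each control period).
- grab_frame(name): name is "scene" or "top"; returns the picture (420x560x3 uint8, blue, green, red); there is no depth.
- camera_params(name): a dict with "fovy" (degrees; the focal length in pixels is half the picture's height over the tangent of half this angle, whatever the lens; pixels are square), "cx", "cy" (the principal point, pixels), "distortion" ([k1, k2, p1, p2, k3] as OpenCV has them; the pictures are not rectified), "extrinsics" (4x4, takes a point from world to camera coordinates). Camera axes: x right, y down, z forward; pixel columns grow to the right and rows downward; lengths in m; the calibration is good to about 2 mm. A picture is of the moment at which its call begins. camera_params takes no time and is no camera call.
- job_done(): hands the job in; it is judged then, once.
The state is a dict: "clock": time; "qpos": joint angles; "qd": joint speeds; "joint_efforts": joint torques, N m; "position": TCP position; "tool_rot": TCP orientation; "force": force on the tool from outside, world axes, zero at the start; "moment": the same for the moment, N m; "grip_width": finger opening in m; "finger_force": force on a finger pad.
Only numpy, scipy, OpenCV 4.12 (cv2) and the standard library are available. Lean on these libraries where they do the work, as an engineer would, in place of code of your own. Each camera call takes 0.05 s, during which the arm holds its last target. There are 200 camera calls.

## Task

The lid is lying on the white food box but its rim has not been closed. With the fingertips, press down each of the four light blue sections of the lid rim until every one has clicked shut. Just press: do not lift, tip or shove the box, and leave the two jars and the tin beside it alone.

Things in the scene. Friction and masses are not known exactly. Their poses are not given: they have to be found in the camera images.
- food_box: white stoneware food box with a snap-fit lid, 164 mm (its x) by 134 mm (its y) over the lid, about 0.9 kg in all, standing loose on the worktop. Origin: centre of its underside; x roughly away from the robot, y to the left, z up. The dark blue middle of the lid (top 63 mm above the worktop) and its four dark rounded corners (72 mm) belong to the box and do not move. Between the corners lie four separate lighter blue rim sections.
- rim_near_top (a point): centre of the flat top face of the blue rim section on the short side nearest the robot (-x of the box) of the box; the face is 18 mm wide by 72 mm long, with a pale 10 by 30 mm press mark at this point. It stands 82 mm above the worktop when sprung up and 74 mm when shut, and moves straight up and down. This frame's z points up
- rim_near (a joint): how far the rim section on the short side nearest the robot (-x of the box) is pressed down: 0 sprung up, 0.008 m clicked shut. It resists with roughly 6 N at first and less towards the middle; let go early (before about 0.002) it springs back up, past half-way (0.004) it snaps shut by itself and stays
- rim_far_top (a point): centre of the flat top face of the blue rim section on the short side farthest from the robot (+x of the box) of the box; the face is 18 mm wide by 72 mm long, with a pale 10 by 30 mm press mark at this point. It stands 82 mm above the worktop when sprung up and 74 mm when shut, and moves straight up and down. This frame's z points up
- rim_far (a joint): how far the rim section on the short side farthest from the robot (+x of the box) is pressed down: 0 sprung up, 0.008 m clicked shut. It resists with roughly 6 N at first and less towards the middle; let go early (before about 0.002) it springs back up, past half-way (0.004) it snaps shut by itself and stays
- rim_left_top (a point): centre of the flat top face of the blue rim section on the long left side (+y of the box) of the box; the face is 18 mm wide by 102 mm long, with a pale 10 by 30 mm press mark at this point. It stands 82 mm above the worktop when sprung up and 74 mm when shut, and moves straight up and down. This frame's z points up
- rim_left (a joint): how far the rim section on the long left side (+y of the box) is pressed down: 0 sprung up, 0.008 m clicked shut. It resists with roughly 6 N at first and less towards the middle; let go early (before about 0.002) it springs back up, past half-way (0.004) it snaps shut by itself and stays
- rim_right_top (a point): centre of the flat top face of the blue rim section on the long right side (-y of the box) of the box; the face is 18 mm wide by 102 mm long, with a pale 10 by 30 mm press mark at this point. It stands 82 mm above the worktop when sprung up and 74 mm when shut, and moves straight up and down. This frame's z points up
- rim_right (a joint): how far the rim section on the long right side (-y of the box) is pressed down: 0 sprung up, 0.008 m clicked shut. It resists with roughly 6 N at first and less towards the middle; let go early (before about 0.002) it springs back up, past half-way (0.004) it snaps shut by itself and stays
- spice_jar: small glass spice jar with a red cap, 45 mm wide, 106 mm tall; a loose bystander standing beyond or to the left of the box. Origin: centre of its underside
- tin: food tin with a green label, 75 mm wide, 58 mm tall; a loose bystander standing beyond or to the left of the box. Origin: centre of its underside
- pasta_jar: wider glass storage jar with a silver-grey lid and yellowish contents, 72 mm wide, 102 mm tall; a loose bystander standing beyond or to the left of the box. Origin: centre of its underside

How it is judged:
At the end, for the whole second after the job is handed in: All four rim sections are shut (pressed at least 6.5 of 8 mm); the box stands upright and still on the worktop within 3 cm of where it was (raised less than 5 mm, tilted less than 0.05 rad); both jars and the tin stand upright within 3 cm of where they were (value of joint each of rim_near, rim_far, rim_left, rim_right above 0.0065 m and height (world z) of food_box below 0.005 m and angle between food_box's own z axis and vertical below 0.05 rad and distance of each of food_box, spice_jar, tin, pasta_jar from where it was at the start of the episode below 0.03 m and linear speed of food_box below 0.01 m/s and angle between each of spice_jar, tin, pasta_jar's own z axis and vertical below 0.1 rad); the robot touches nothing.
It fails at once if the food box is lifted or tipped (height (world z) of food_box above 0.01 m or angle between food_box's own z axis and vertical above 0.12 rad).
It fails at once if the food box is shoved more than 3 cm from its place (distance of food_box from where it was at the start of the episode above 0.03 m).
It fails at once if a bystander is knocked over, picked up or moved more than 3 cm (distance of any of spice_jar, tin, pasta_jar from where it was at the start of the episode above 0.03 m or angle between any of spice_jar, tin, pasta_jar's own z axis and vertical above 0.35 rad).
It also fails if it takes over 43 s, if anything falls off the work surface, if the arm or the gripper's body presses on something with over 40 N, if the wrist force passes 120 N, or if a joint passes its speed limit or range.

## Working session

There is one attempt and no reset: what is moved stays moved. The work goes in short steps, Python scripts to look and compute and a tool call to move; the robot and the scene stay as the last step left them, time stands still between calls to the robot, and variables do not carry over. Pictures are saved under pics/ and viewed, at most 10 in all, crops included, and the job is handed in when it is done.

Besides the shell and the picture viewer there is one more tool, called after "Request:" as name(argument=value, ...), one argument or row to a line, values as JSON. send_rows: Moves the arm, as the interface text tells. Its arguments: {"type":"object","properties":{"increments":{"type":"array"},"newtons":{"type":"number"}},"required":["increments"]}

```bash
mkdir -p pics; python3 - <<'E'
from workcell import *
import cv2,numpy as np
for n in("scene","top"):
    cv2.imwrite(f"pics/{n}0.png",grab_frame(n)); p=camera_params(n); print(n,p["fovy"],p["cx"],p["cy"],p["distortion"]);print(np.round(p["extrinsics"],3))
s=observe();print({k:np.round(v,3) for k,v in s.items()})
E
```

```text
scene 48.98108373156258 278.93636137746824 204.18721204392438 [-0.10694567  0.          0.          0.          0.        ]
[[ 0.897 -0.441 -0.005 -0.385]
 [-0.348 -0.7   -0.624  0.467]
 [ 0.272  0.561 -0.782  0.557]
 [ 0.     0.     0.     1.   ]]
top 57.50295212055948 278.5125455925508 208.26565807887644 [-0.04374531  0.          0.          0.          0.        ]
[[ 0.018 -1.     0.024  0.289]
 [-0.989 -0.022 -0.148  0.581]
 [ 0.148 -0.021 -0.989  0.845]
 [ 0.     0.     0.     1.   ]]
{'clock': np.float64(0.1), 'qpos': array([-1.28 ,  0.522, -0.036,  1.6  ,  0.021,  1.021, -0.113]), 'qd': array([ 0.001, -0.002, -0.   , -0.002,  0.001,  0.   ,  0.   ]), 'joint_efforts': array([ 3.0000e-03, -9.2849e+01,  1.9840e+00, -3.7054e+01,  1.8000e-02,
        6.0000e-03, -0.0000e+00]), 'position': array([0.221, 0.585, 0.231]), 'tool_rot': array([-3.141,  0.   ,  2.781]), 'force': array([ 0.368, -0.114, -0.383]), 'moment': array([ 0.037, -0.002, -0.035]), 'finger_force': np.float64(0.0), 'grip_width': np.float64(0.085)}
```

View pics/scene0.png

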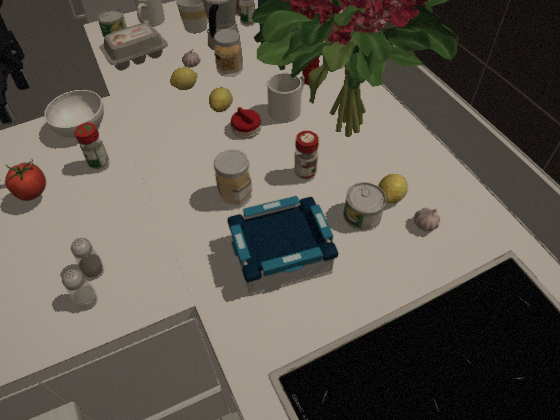

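View pics/top0.png

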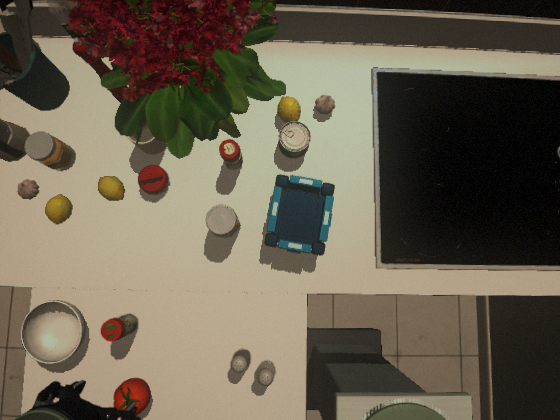

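The box is at about (283,240) in the scene view and (300,215) in the top view. The pasta jar is at (221,220) in the top view, the spice jar at (230,150) and the tin at (294,138). I'll enlarge both views next.

```bash
python3 - <<'E'
import cv2
a=cv2.imread("pics/scene0.png")[190:290,220:345]; b=cv2.imread("pics/top0.png")[165:265,250:350]
cv2.imwrite("pics/sc.png",cv2.resize(cv2.convertScaleAbs(a,alpha=1.3),None,fx=6,fy=6,interpolation=2)[:600])
cv2.imwrite("pics/tc.png",cv2.resize(cv2.convertScaleAbs(b,alpha=1.3),None,fx=6,fy=6,interpolation=2))
E
```

```text
(no output)
```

View pics/sc.png

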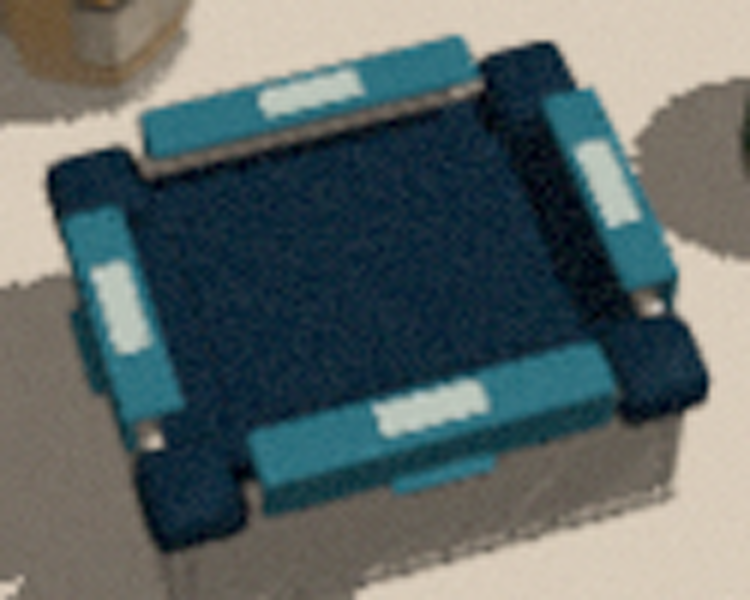

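View pics/tc.png

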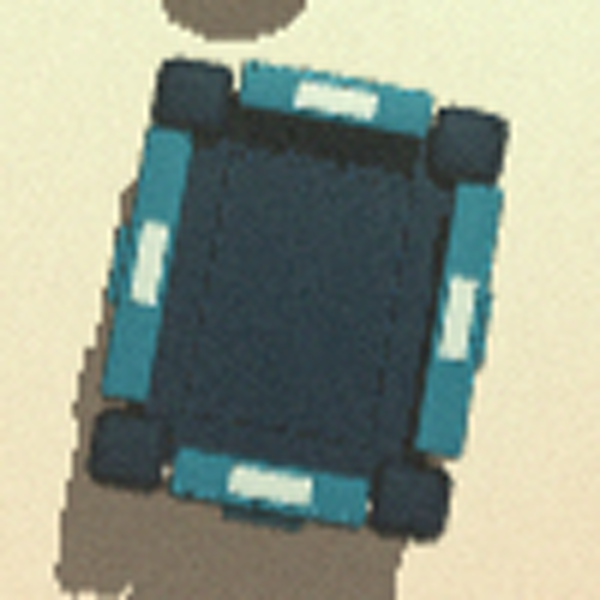

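The four press marks are clear in both crops. In the top view they are far (337,100), left (150,262), right (459,318) and near (271,485). In the scene view they are far (608,183), left (311,93), right (431,408) and near (122,307).

```bash
cat > h.py <<'E'
from workcell import *
import cv2,numpy as np
from scipy.spatial.transform import Rotation as R
def P(n):
    p=camera_params(n); f=210/np.tan(np.radians(p["fovy"]/2))
    return np.array([[f,0,p["cx"]],[0,f,p["cy"]],[0,0,1]]),np.array(p["distortion"]),np.array(p["extrinsics"])
def und(n,px):
    K,D,E=P(n); return cv2.undistortPoints(np.array(px,float).reshape(-1,1,2),K,D)[:,0]
def tri(a,b): # top px, scene px
    X=cv2.triangulatePoints(P("top")[2][:3],P("scene")[2][:3],und("top",a).T,und("scene",b).T); return (X[:3]/X[3]).T
def plane(n,px,z):
    E=P(n)[2]; o=-E[:3,:3].T@E[:3,3]; d=np.c_[und(n,px),np.ones(len(px))]@E[:3,:3]
    return o+d*((z-o[2])/d[:,2])[:,None]
def inc(target,yaw): # shift mm / turn deg in current tool axes
    s=observe(); r=R.from_euler("xyz",s["tool_rot"]); t=R.from_euler("xyz",[np.pi,0,yaw])
    return np.round(r.inv().apply(np.array(target)-s["position"])*1000,1),np.round((r.inv()*t).as_rotvec(degrees=True),1)
E
python3 - <<'E'
from h import *
c=lambda l,o:(np.array(l)+.5)/6-.5+o
t=c([(337,100),(150,262),(459,318),(271,485)],[250,165]); s=c([(608,183),(311,93),(431,408),(122,307)],[220,190])
X=tri(t,s);print("f l r n\n",X.round(4)); print(plane("top",t,.082).round(4));print(plane("scene",s,.082).round(4))
d=X[0]-X[3];print("yaw",np.arctan2(d[1],d[0]),np.linalg.norm(d)); d=X[1]-X[2];print(np.arctan2(-d[0],d[1]),np.linalg.norm(d))
for n,p,z in(("pasta",(221,218),.102),("spice",(230,149),.106),("tin",(295,138),.058)): print(n,plane("top",[p],z).round(3))
print("leaf tip",plane("top",[(285,92)],.2),plane("top",[(285,92)],.4), plane("top",[(180,155)],.3))
E
```

```text
f l r n
 [[0.631  0.2424 0.0807]
 [0.5684 0.3107 0.0808]
 [0.5501 0.197  0.0811]
 [0.4877 0.2652 0.0807]]
[[0.631  0.2424 0.082 ]
 [0.5687 0.3106 0.082 ]
 [0.5504 0.197  0.082 ]
 [0.4881 0.2652 0.082 ]]
[[0.6301 0.2417 0.082 ]
 [0.5675 0.3099 0.082 ]
 [0.5494 0.1965 0.082 ]
 [0.487  0.2645 0.082 ]]
yaw -0.15807884609297623 0.14508178078940875
-0.15927280418966164 0.11521869733730399
pasta [[0.542 0.425 0.102]]
spice [[0.694 0.411 0.106]]
tin [[0.739 0.266 0.058]]
leaf tip [[0.78491309 0.29586863 0.2       ]] [[0.68949173 0.30247379 0.4       ]] [[0.62164982 0.47107207 0.3       ]]
```

```bash
python3 - <<'E'
from h import *
print(inc([.488,.265,.18],-.159+np.pi/2))
K,D,E=P("scene")
for z in(.15,.2,.25,.3,.35,.4,.45):
    for p in((285,92),(238,137),(180,155)):
        X=plane("top",[p],z); q=cv2.projectPoints(X,cv2.Rodrigues(E[:3,:3])[0],E[:3,3],K,D)[0][0,0]; print(z,p,X[0].round(2),q.round(),end=" | ")
    print()
E
```

```text
(array([-363. , -204.5,   51. ]), array([-0. ,  0. , 78.4]))
0.15 (285, 92) [0.81 0.29 0.15] [395. 141.] | 0.15 (238, 137) [0.71 0.39 0.15] [320. 126.] | 0.15 (180, 155) [0.66 0.51 0.15] [272.  96.] | 
0.2 (285, 92) [0.78 0.3  0.2 ] [389. 124.] | 0.2 (238, 137) [0.69 0.39 0.2 ] [314. 109.] | 0.2 (180, 155) [0.65 0.5  0.2 ] [267.  81.] | 
0.25 (285, 92) [0.76 0.3  0.25] [381. 104.] | 0.25 (238, 137) [0.67 0.38 0.25] [308.  90.] | 0.25 (180, 155) [0.64 0.48 0.25] [262.  64.] | 
0.3 (285, 92) [0.74 0.3  0.3 ] [373.  82.] | 0.3 (238, 137) [0.65 0.38 0.3 ] [301.  69.] | 0.3 (180, 155) [0.62 0.47 0.3 ] [257.  44.] | 
0.35 (285, 92) [0.71 0.3  0.35] [363.  57.] | 0.35 (238, 137) [0.64 0.37 0.35] [293.  45.] | 0.35 (180, 155) [0.61 0.46 0.35] [250.  22.] | 
0.4 (285, 92) [0.69 0.3  0.4 ] [352.  28.] | 0.4 (238, 137) [0.62 0.37 0.4 ] [284.  18.] | 0.4 (180, 155) [0.59 0.45 0.4 ] [243.  -2.] | 
0.45 (285, 92) [0.67 0.3  0.45] [340.  -4.] | 0.45 (238, 137) [0.6  0.36 0.45] [274. -13.] | 0.45 (180, 155) [0.58 0.43 0.45] [234. -31.] |
```

Request:
send_rows(
  increments=[
    [[-20, -11, 0], [0, 0, 5], -1],
    [[-60, -34, 0], [0, 0, 13], -1],
    [[-100, -56, 0], [0, 0, 21], -1],
    [[-140, -79, 0], [0, 0, 29], -1],
    [[-180, -101, 0], [0, 0, 37], -1],
    [[-220, -124, 0], [0, 0, 45], -1],
    [[-260, -146, 0], [0, 0, 53], -1],
    [[-300, -169, 0], [0, 0, 61], -1],
    [[-335, -189, 0], [0, 0, 69], -1],
    [[-363, -204, 0], [0, 0, 77], -1],
  ],
  newtons=20,
)

```text
clock: 1.1
position: [0.4895, 0.2633, 0.2313]
tool_rot: [3.141, 0.0, 1.429]
force: [-0.1, 0.8, -0.4]
grip_width: 0.0001
finger_force: 0.0
```

```bash
python3 - <<'E'
from h import *
s=observe();print(s["clock"],s["qpos"].round(2),s["position"].round(3),s["tool_rot"].round(3),s["force"].round(1),s["grip_width"])
print(inc([.488,.265,.11],-.159+np.pi/2))
cv2.imwrite("pics/ab.png",cv2.resize(np.hstack([grab_frame("scene"),grab_frame("top")]),(800,300),interpolation=3))
E
```

```text
1.1 [-0.87  0.43  0.36  1.8  -0.19  0.94 -0.57] [0.489 0.263 0.231] [3.141 0.    1.429] [-0.1  0.8 -0.4] 0.0001331716390769909
(array([  1.6,  -1.7, 121.3]), array([0., 0., 1.]))
```

View pics/ab.png

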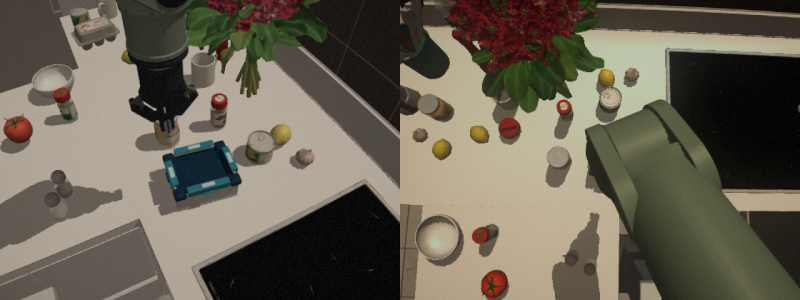

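Request:
send_rows(
  increments=[
    [[1, -2, 40], [0, 0, 1], -1],
    [[1.6, -1.7, 85], [0, 0, 1], -1],
    [[1.6, -1.7, 121], [0, 0, 1], -1],
    [[1.6, -1.7, 136], [0, 0, 1], -1],
    [[1.6, -1.7, 144], [0, 0, 1], -1],
    [[1.6, -1.7, 148], [0, 0, 1], -1],
    [[1.6, -1.7, 151], [0, 0, 1], -1],
    [[1.6, -1.7, 154], [0, 0, 1], -1],
  ],
)

```text
clock: 2.0
position: [0.4869, 0.2678, 0.0781]
tool_rot: [3.141, -0.001, 1.42]
force: [-1.7, -0.6, 1.8]
grip_width: 0.0001
finger_force: 0.7
```

Request:
send_rows(
  increments=[
    [[0, 0, 1.5], [0, 0, 0], -1],
    [[0, 0, 2.5], [0, 0, 0], -1],
    [[0, 0, 2.5], [0, 0, 0], -1],
  ],
)

```text
clock: 2.3
position: [0.4869, 0.2677, 0.075]
tool_rot: [3.141, -0.0, 1.419]
force: [0.3, 0.0, 0.6]
grip_width: -0.0003
finger_force: 0.0
```

Request:
send_rows(
  increments=[
    [[0, 0, -15], [0, 0, 0], -1],
    [[-10, 12, -25], [0, 0, 0], -1],
    [[-35, 42, -25], [0, 0, 0], -1],
    [[-55, 66, -25], [0, 0, 0], -1],
    [[-60, 73, -22], [0, 0, 0], -1],
    [[-60, 73, -12], [0, 0, 0], -1],
    [[-60, 73, -6], [0, 0, 0], -1],
    [[-60, 73, -3], [0, 0, 0], -1],
    [[-60, 73, 0], [0, 0, 0], -1],
    [[-60, 73, 0.5], [0, 0, 0], -1],
  ],
)

```text
clock: 3.3
position: [0.5494, 0.1981, 0.0741]
tool_rot: [-3.141, -0.0, 1.421]
force: [-1.6, 1.0, 4.7]
grip_width: 0.0002
finger_force: 2.2
```

Request:
send_rows(
  increments=[
    [[0, 0, 0], [0, 0, 0], -1],
    [[0, 0, -15], [0, 0, 0], -1],
    [[8, 10, -26], [0, 0, 0], -1],
    [[22, 29, -26], [0, 0, 0], -1],
    [[38, 50, -26], [0, 0, 0], -1],
    [[50, 66, -26], [0, 0, 0], -1],
    [[56, 74, -24], [0, 0, 0], -1],
    [[56, 74, -20], [0, 0, 0], -1],
  ],
)

```text
clock: 4.1
position: [0.632, 0.2419, 0.0947]
tool_rot: [3.141, -0.0, 1.42]
force: [0.2, 0.2, 1.1]
grip_width: -0.0002
finger_force: 0.0
```

```bash
python3 - <<'E'
from h import *
cv2.imwrite("pics/ab2.png",cv2.resize(np.hstack([grab_frame("scene"),grab_frame("top")]),(800,300),interpolation=3))
s=observe();print(s["position"].round(4),s["force"].round(1)); print(inc([.631,.2424,.0745],-.159+np.pi/2))
E
```

```text
[0.6305 0.2408 0.0937] [-0.3 -0.6 -0.7]
(array([ 1.7,  0.3, 19.2]), array([-0.1,  0.1,  0.4]))
```

View pics/ab2.png

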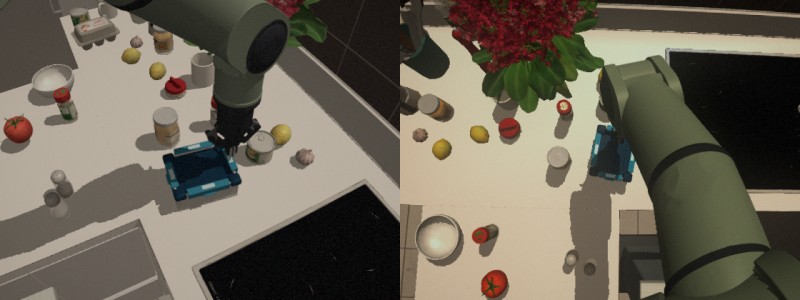

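The arm is over the far section, close to the foliage at (600,70). The wrist force is near zero, so nothing is touching.

Request:
send_rows(
  increments=[
    [[1, 0, 8], [0, 0, 0], -1],
    [[1, 0, 13], [0, 0, 0], -1],
    [[1, 0, 16], [0, 0, 0], -1],
    [[1, 0, 19], [0, 0, 0], -1],
    [[1, 0, 19.5], [0, 0, 0], -1],
    [[1, 0, 19.5], [0, 0, 0], -1],
  ],
)

```text
clock: 4.8
position: [0.6315, 0.2423, 0.0746]
tool_rot: [-3.141, 0.0, 1.419]
force: [-0.9, 0.3, -0.2]
grip_width: -0.0
finger_force: 0.0
```

Request:
send_rows(
  increments=[
    [[0, 0, -15], [0, 0, 0], -1],
    [[8, -10, -26], [0, 0, 0], -1],
    [[22, -31, -26], [0, 0, 0], -1],
    [[38, -54, -26], [0, 0, 0], -1],
    [[52, -73, -26], [0, 0, 0], -1],
    [[58, -81, -20], [0, 0, 0], -1],
    [[58, -81, -12], [0, 0, 0], -1],
    [[58, -81, -6], [0, 0, 0], -1],
    [[58, -81, -3], [0, 0, 0], -1],
    [[58, -81, 0], [0, 0, 0], -1],
  ],
)

```text
clock: 5.8
position: [0.561, 0.3108, 0.0744]
tool_rot: [3.141, 0.001, 1.418]
force: [-1.9, -2.2, 28.9]
grip_width: 0.0001
finger_force: 16.0
```

Request:
send_rows(
  increments=[
    [[0, 0, 0.5], [0, 0, 0], -1],
    [[0, 0, 0.5], [0, 0, 0], -1],
  ],
)

```text
clock: 6.0
position: [0.5608, 0.3112, 0.0742]
tool_rot: [3.141, 0.0, 1.418]
force: [0.4, -0.2, -0.3]
grip_width: 0.0002
finger_force: 0.0
```

Request:
send_rows(
  increments=[
    [[0, 0, -15], [0, 0, 0], -1],
    [[0, -10, -40], [0, 0, 0], -1],
    [[-10, -40, -70], [0, 0, 0], -1],
    [[-20, -75, -100], [0, 0, 0], -1],
    [[-20, -110, -120], [0, 0, 0], -1],
    [[-20, -140, -130], [0, 0, 0], -1],
    [[20, -170, -130], [0, 0, 0], -1],
    [[60, -200, -130], [0, 0, 0], -1],
    [[100, -230, -130], [0, 0, 0], -1],
    [[140, -250, -130], [0, 0, 0], -1],
  ],
)

```text
clock: 7.0
position: [0.3322, 0.4901, 0.2057]
tool_rot: [-3.141, -0.001, 1.421]
force: [1.7, -0.3, 0.4]
grip_width: -0.0003
finger_force: 0.0
```

```bash
python3 - <<'E'
from h import *
a=grab_frame("scene");b=grab_frame("top");s=observe();print(s["clock"],s["position"].round(4),s["force"].round(1))
z=lambda i:cv2.resize(cv2.convertScaleAbs(i,alpha=1.3),(400,400),interpolation=2)
cv2.imwrite("pics/end.png",np.vstack([np.hstack([z(a[180:300,220:340]),z(b[165:265,250:350])]),cv2.resize(np.hstack([a,b]),(800,300))])[:600])
E
```

```text
7.1 [0.3306 0.4935 0.2049] [-0.5 -1.8  0.1]
```

View pics/end.png

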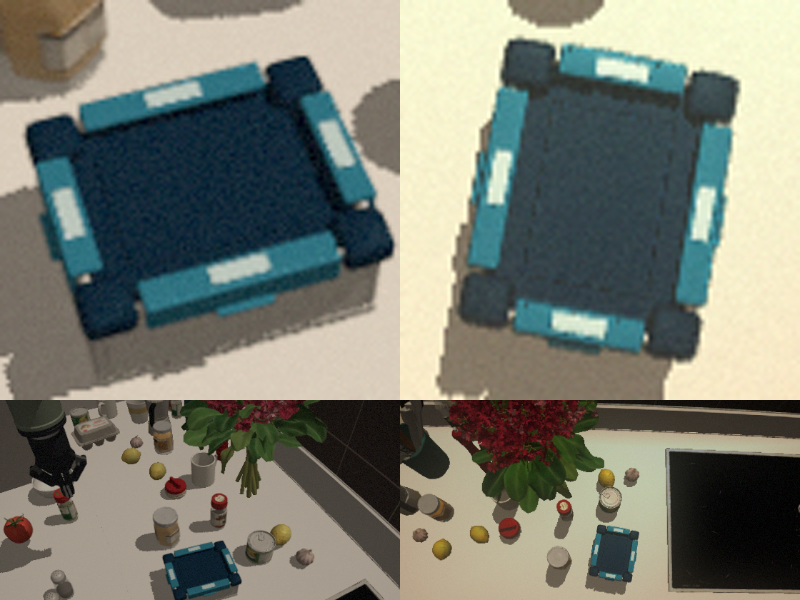

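Nothing has been disturbed. The left section's inner grey side has disappeared, so it looks shut, but the near and right sections are hard to judge by eye. I'll measure the heights from the mark centroids, before and after.

```bash
python3 - <<'E'
from h import *
def cen(img,guess):
    out=[]
    for u,v in guess:
        x0,y0=int(u)-14,int(v)-14; p=img[y0:y0+29,x0:x0+29].astype(float)
        m=p.min(2); hsv=cv2.cvtColor(img[y0:y0+29,x0:x0+29],cv2.COLOR_BGR2HSV).astype(int)
        k=((m>105)&(p[...,0]>p[...,2]-2)).astype(np.uint8)
        n,l,st,c=cv2.connectedComponentsWithStats(k)
        j=min((i for i in range(1,n) if st[i,4]>8),key=lambda i:np.hypot(*(c[i]-14)))
        w=(l==j); out.append(list(c[j]+[x0,y0])+[st[j,4]])
    return np.array(out)
c=lambda l,o,k=6:(np.array(l)+.5)/k-.5+o
t=c([(337,100),(150,262),(459,318),(271,485)],[250,165]); s=c([(608,183),(311,93),(431,408),(122,307)],[220,190])
a0,b0=cv2.imread("pics/scene0.png"),cv2.imread("pics/top0.png"); a1,b1=grab_frame("scene"),grab_frame("top")
for a,b in((a0,b0),(a1,b1)):
    S,T=cen(a,s),cen(b,t); print(S[:,2],T[:,2]); print(S[:,:2].round(1).tolist(),T[:,:2].round(1).tolist()); print(tri(T[:,:2],S[:,:2]).round(4))
E
```

```text
Traceback (most recent call last):
ValueError: min() iterable argument is empty
```

```bash
python3 - <<'E'
from h import *
t=(np.array([(222,68),(99,177),(305,213),(179,325)])+.5)/4-.5+[250,165]
s=(np.array([(337,145),(174,93),(240,267),(68,213)])+.5)/(10/3)-.5+[220,180]
print(tri(t,s).round(4))
# high-res before/after comparison of scene view
a0=cv2.imread("pics/scene0.png")[190:285,225:340];a1=grab_frame("scene")[190:285,225:340]
z=lambda i:cv2.resize(cv2.convertScaleAbs(i,alpha=1.4),(400,330),interpolation=2)
b0=cv2.imread("pics/top0.png")[170:260,262:338];b1=grab_frame("top")[170:260,262:338]
y=lambda i:cv2.resize(cv2.convertScaleAbs(i,alpha=1.3),(228,270),interpolation=2)
o=np.zeros((600,800,3),np.uint8);o[:330]=np.hstack([z(a0),z(a1)]);o[330:,:228]=y(b0);o[330:,400:628]=y(b1)
cv2.imwrite("pics/cmp.png",o)
E
```

```text
[[0.6321 0.243  0.0705]
 [0.5687 0.311  0.0731]
 [0.5503 0.1965 0.0748]
 [0.4873 0.2655 0.0721]]
```

View pics/cmp.png

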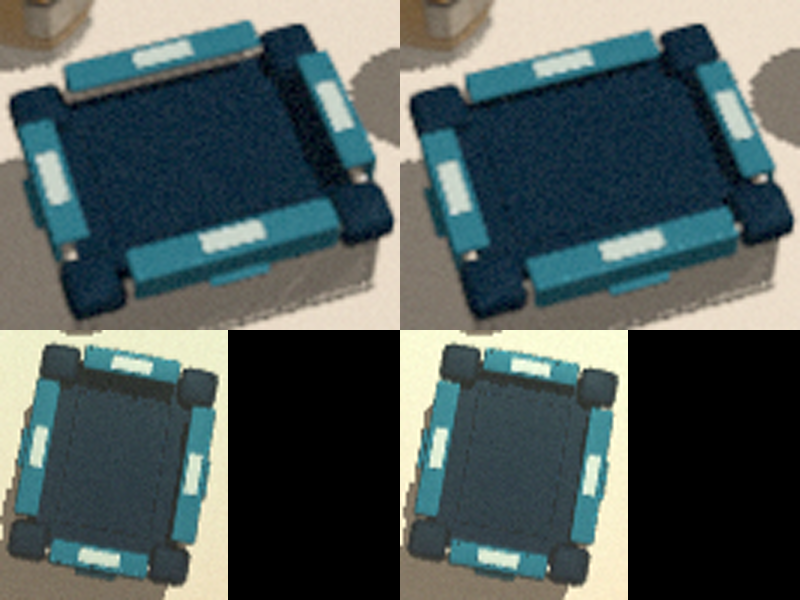

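All four marks have dropped in the image by the same amount, to about 72 mm (74 expected when shut). The box and the bystanders haven't moved, so I'm handing in.

```bash
python3 -c "
from workcell import *
print(job_done())"
```

```text
the job is handed in; nothing more can be done
None
```

I pressed all four rim sections shut and handed the job in: the press marks measure about 71–75 mm high, against 74 mm when shut, the box, jars and tin show no visible movement in the last pictures, and no verdict came back.

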